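Restock the packing-bench caddy

TASK

Restock the caddy for the next shift, one thing to each bin: the black-capped marker into the yellow bin, the small white carton into the blue bin, the tape measure into the green bin and the glue stick into the red bin. Each must be fully inside its bin, down on its floor: the marker lying, the others upright as they stand now. Leave the red-capped marker and the brown carton where they are.

Things in the scene. Friction and masses are not known exactly. Their poses are not given: they have to be found in the camera images.
- black_marker_center (a point): white felt marker pen with a black cap, 135 mm long, 17 mm thick, lying on the worktop, 15 g; it may roll a little when let go. The point is its centre, 8 mm above what it lies on; it lies along its y axis.
- glue_stick_center (a point): glue stick standing upright: white tube with a red collar and a white cap, 30 mm diameter, 95 mm high. The point is its centre, half-way up; z is its long axis, up.
- white_carton_center (a point): small closed white carton with a brown tape strip, 60 x 85 x 35 mm (x, y, z). The point is its centre, half-way up; 60 mm wide along its x axis.
- measure_center (a point): teal tape measure standing upright, case 36 mm thick along its x axis, 72 mm long along its y axis, 64 mm high (a yellow end hook sticks out a further 20 mm toward -y near the foot). The point is the centre of the case, 32 mm above its foot.
- red_marker_center (a point): look-alike that stays where it lies: white felt marker pen with a red cap, 135 mm long, 17 mm thick, lying on the worktop, 15 g; it may roll a little when let go. The point is its centre, 8 mm above what it lies on; it lies along its y axis. (A second red marker lies far off at the right; it is not part of the job.)
- brown_carton_center (a point): look-alike that stays where it stands: small closed brown carton, 66 x 110 x 50 mm (x, y, z). The point is its centre, half-way up.
- yellow_bin_floor (a point): open yellow bin, fixed in the black caddy, 158 x 106 mm outside, 152 x 100 mm inside, white outline of a marker on its floor. The point is the centre of the inner floor, 6 mm above the worktop; the rim is 10 mm above this point. x runs along the long side, y along the short side, z up. The four bins lie two by two, side by side (pitch 162 mm along x, 110 mm along y), in changing order; caddy rim and handles reach 20 mm above the worktop.
- blue_bin_floor (a point): open blue bin, fixed in the black caddy, 158 x 106 mm outside, 152 x 100 mm inside, white outline of a carton on its floor. The point is the centre of the inner floor, 6 mm above the worktop; the rim is 10 mm above this point. x runs along the long side, y along the short side, z up. The four bins lie two by two, side by side (pitch 162 mm along x, 110 mm along y), in changing order; caddy rim and handles reach 20 mm above the worktop.
- green_bin_floor (a point): open green bin, fixed in the black caddy, 158 x 106 mm outside, 152 x 100 mm inside, white outline of a tape measure on its floor. The point is the centre of the inner floor, 6 mm above the worktop; the rim is 10 mm above this point. x runs along the long side, y along the short side, z up. The four bins lie two by two, side by side (pitch 162 mm along x, 110 mm along y), in changing order; caddy rim and handles reach 20 mm above the worktop.
- red_bin_floor (a point): open red bin, fixed in the black caddy, 158 x 106 mm outside, 152 x 100 mm inside, white outline of a glue stick's foot on its floor. The point is the centre of the inner floor, 6 mm above the worktop; the rim is 10 mm above this point. x runs along the long side, y along the short side, z up. The four bins lie two by two, side by side (pitch 162 mm along x, 110 mm along y), in changing order; caddy rim and handles reach 20 mm above the worktop.
There are look-alikes about, which are no part of the job. Several things look just like the part that bears glue_stick_center: the one meant starts farthest to the robot's left.

How it is judged (in metres and radians):
At the end, for the whole second after the job is handed in: Black marker, white carton, measure and glue stick are released and still, each in its own bin: centre inside the walls and at most 4 mm above its height on the bin's floor; all but the marker tilted under 0.12 rad. Red marker and brown carton are still and within 30 mm of their starts (x of black_marker_center in the frame of yellow_bin_floor between -0.076 and 0.076 m and y of black_marker_center in the frame of yellow_bin_floor between -0.05 and 0.05 m and z of black_marker_center in the frame of yellow_bin_floor below 0.012 m and linear speed of each of black_marker, white_carton, measure, glue_stick, red_marker, brown_carton below 0.02 m/s and contact force between each of black_marker, white_carton, measure, glue_stick and the fingers below 0.1 N and x of white_carton_center in the frame of blue_bin_floor between -0.076 and 0.076 m and y of white_carton_center in the frame of blue_bin_floor between -0.05 and 0.05 m and z of white_carton_center in the frame of blue_bin_floor below 0.0215 m and angle between each of white_carton_center, measure_center, glue_stick_center's own z axis and vertical below 0.12 rad and x of measure_center in the frame of green_bin_floor between -0.076 and 0.076 m and y of measure_center in the frame of green_bin_floor between -0.05 and 0.05 m and z of measure_center in the frame of green_bin_floor below 0.036 m and x of glue_stick_center in the frame of red_bin_floor between -0.076 and 0.076 m and y of glue_stick_center in the frame of red_bin_floor between -0.05 and 0.05 m and z of glue_stick_center in the frame of red_bin_floor below 0.0515 m and distance of each of red_marker_center, brown_carton_center from where it was at the start of the episode below 0.03 m); the robot touches nothing.
It also fails if it takes over 115 s, if anything falls off the work surface, if the arm or the gripper's body presses on something with over 40 N, if the wrist force passes 120 N, or if a joint passes its speed limit or range.

ROBOT

A 6-joint arm with a two-finger parallel gripper is mounted at the origin on a cart in front of the work surface, level with it; the furniture and walls round the work are solid. World frame = base frame: x ahead of the robot, y to its left, z up, the work surface at z = 0. Lengths are in m, angles in degrees, forces in N, time in s.
With the tool pointing down it reaches from about 0.35 to 0.875 m from the base axis. Payload 4.2 kg.
Tool frame: the origin (TCP) lies midway between the tips of the shut fingers; the grasp point (between the pads) lies 19 mm behind it; z points along the fingers, y is the line along which they close (so a half turn about z gives the same grasp; the last joint's range is limited). The gripper opens to 87 mm and grips with 3 to 60 N. Pads are 19 mm wide; open, the fingers measure 117 mm over their backs; the gripper's body (75 mm by 190 mm) begins 51 mm behind the grasp point.
Start: joints at [85.577, 22.042, 0.453, 0, -68.411, -14.817], TCP at [0.206, 0.59, 0.223] pointing down, gripper open.
Joint ranges: [-179.83, 179.83], [-69.29, 118.12], [-61.27, 80.66], [-181.25, 117.63], [-171.15, -9.14], [-177.46, 177.46]. Speed limits (degrees/s): [159.86, 159.86, 180, 180, 180, 180].

INTERFACE

Orientations are given as a 3x3 rotation matrix whose columns are the frame's x, y, z axes.
In Python, from station import r, cams gives the robot as it stands.
- The arm moves only by the tool play_rows, never from a script. Its argument "commands" is text: rows parted by semicolons, each of 6 numbers parted by spaces: the shift along the world's x, y, z normalised to -1 to 1, where 1 is 30 mm, then the turn, a rotation vector about the world's x, y, z normalised to -1 to 1, where 1 is 0.15 rad. A call has 1 to 20 rows; each row shifts and turns the commanded pose from where the row before left it; what a row does not reach is not made up. A row lasts 1/10 s, in which the tool goes at most 50 mm and 8.59 degrees, less where a joint would pass 70% of its speed; a pose out of reach is approached as far as the arm can. A call with a number of a shift or a turn outside -1 to 1 is refused whole. A call with a gripper value outside its range is refused whole. "grip" is the finger opening in mm, from 0 to 87, set as the call begins (left out, the last holds). The fingers move at their own pace and stop on an object; the grip force is fixed at half the most. Time passes only in rows, so rows that do not move let the fingers close. It gives the time, the measured TCP pose, the force, the opening and the grip force at its end, in the units of the state.
- r.sense(): the state, without advancing time (a new reading comes with each control period).
- cams.capture(name): name is "scene" or "side" or "wrist"; returns (picture, depth): 384x512x3 uint8, blue, green, red; 384x512 float32, m along the optical axis (not along the pixel's ray), 0 where there is no reading.
- cams.camera_info(name): a dict with "mtx" (3x3 intrinsics, pixels), "R" (3x3) and "t" (3): a world point X has camera coordinates R X + t. Camera axes: x right, y down, z forward; pixel columns grow to the right and rows downward; lengths in m; the calibration is good to about 2 mm. A picture is of the moment at which its call begins: read the wrist's pose just before it. camera_info takes no time and is no camera call; for the wrist camera it gives the pose at the moment of the call.
- r.finish_job(): hands the job in; it is judged then, once.
The state is a dict: "time_s": time; "joints": joint angles; "joint_velocities": joint speeds; "effort": joint torques, N m; "tcp_pos": TCP position; "ee_rot": TCP orientation; "wrist_force": force on the tool from outside, world axes, zero at the start; "moment": the same for the moment, N m; "gripper_width": opening from 0.0 (shut) to 1.0 (fully open); "gripper_force": force on a finger pad.
Only numpy, scipy, OpenCV 4.12 (cv2) and the standard library are available. Lean on these libraries where they do the work, as an engineer would, in place of code of your own. Each camera call takes 0.05 s, during which the arm holds its last target. There are 200 camera calls.

## Working session

There is one attempt and no reset: what is moved stays moved. The work goes in short steps, Python scripts to look and compute and a tool call to move; the robot and the scene stay as the last step left them, time stands still between calls to the robot, and variables do not carry over. Pictures are saved under pics/ and viewed, at most 14 in all, crops included, and the job is handed in when it is done.

Besides the shell and the picture viewer there is one more tool, called after "Call:" as name(argument=value, ...), one argument or row to a line, values as JSON. play_rows: Moves the arm, as the interface text tells. Scaled input: -1 to 1 covers 30 mm each way for a shift and 0.15 rad each way for a turn. Its arguments: {"type":"object","properties":{"commands":{"type":"string"},"grip":{"type":"number"}},"required":["commands"]}

```bash
mkdir -p pics; ls
cat > h.py <<'E'
from station import r,cams
import numpy as np,cv2
def world(name,d,info):
    h,w=d.shape;u,v=np.meshgrid(np.arange(w),np.arange(h));K=info['mtx']
    P=np.stack([(u-K[0,2])/K[0,0]*d,(v-K[1,2])/K[1,1]*d,d],-1)
    W=(P-info['t'])@np.array(info['R']); W[d==0]=np.nan
    return W
def cap(name,tag):
    i={k:np.array(v) for k,v in cams.camera_info(name).items() if k in('mtx','R','t')}
    p,d=cams.capture(name);cv2.imwrite(f'pics/{tag}.png',p)
    W=world(name,d,i);np.savez(f'{tag}.npz',p=p,W=W,**i);return p,W,i
E
python3 - <<'E'
from h import *
for n in('scene','side','wrist'):
    p,W,i=cap(n,n+'0');print(n,(-i['R'].T@i['t']).round(3),i['mtx'][0,0])
a=[cv2.imread(f'pics/{n}0.png') for n in('scene','side')]
cv2.imwrite('pics/a.png',cv2.resize(a[0],(800,600)));cv2.imwrite('pics/b.png',cv2.resize(a[1],(800,600)))
print(r.sense())
E
```

```text
pics
scene [-0.294 -0.446  0.539] 358.31270374194094
side [ 0.188 -0.892  0.87 ] 384.08503517842183
wrist [0.286 0.561 0.383] 290.1023952309044
{'time_s': 0.15, 'joints': array([ 8.55765630e+01,  2.20809774e+01,  3.98542845e-01, -2.00362170e-02,
       -6.84108853e+01, -1.48169445e+01]), 'joint_velocities': array([-0.07527183, -0.0691276 ,  0.23293739,  0.09970551,  0.0268087 ,
       -0.08772767]), 'effort': array([ 2.42469097e-03, -3.91054237e+01,  1.87586170e+01,  4.22232807e+00,
        1.23421306e-02, -1.33780986e-04]), 'tcp_pos': array([0.20579318, 0.58967572, 0.22171402]), 'ee_rot': array([[ 9.44101881e-01, -3.29653510e-01, -4.49814720e-04],
       [-3.29653801e-01, -9.44100532e-01, -1.59878742e-03],
       [ 1.02375567e-04,  1.65770134e-03, -9.99998621e-01]]), 'wrist_force': array([ 0.31842824, -0.94375791, -0.73136781]), 'moment': array([-0.03020638, -0.01488647, -0.0178003 ]), 'gripper_force': 0.0, 'gripper_width': 0.9969976393617987}
```

View pics/a.png

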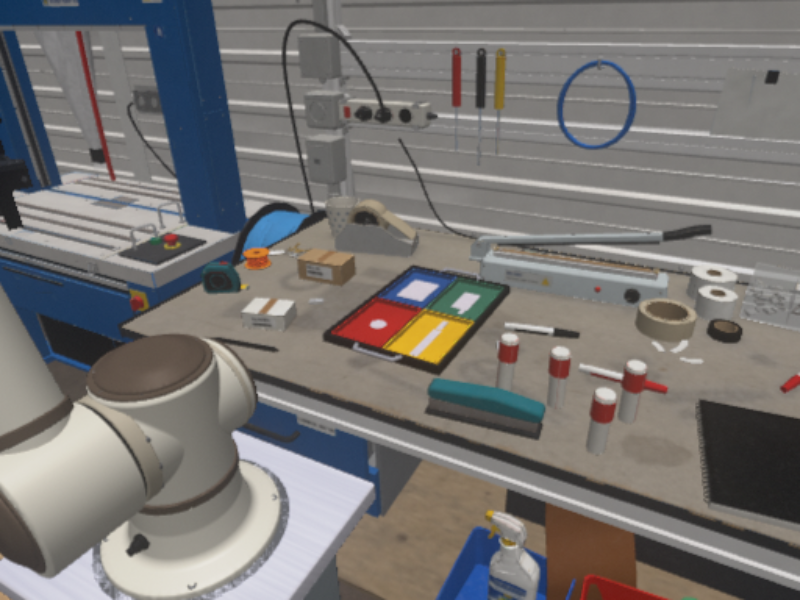

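View pics/b.png

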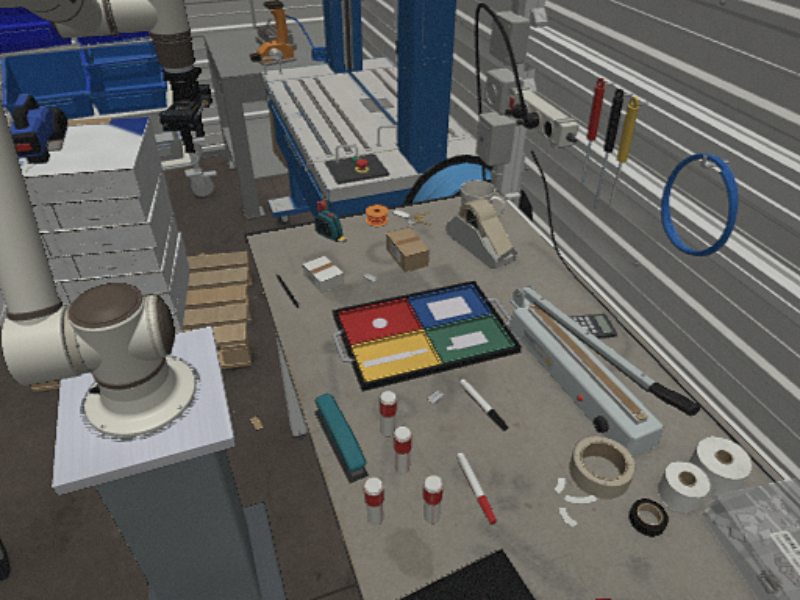

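Candidates in the side view (800x600). There are four glue sticks: (388,412), (402,448), (373,500) and (433,498). The leftmost for the robot (largest y) is (388,412), which is (508,360) in the scene view. The other items are:
- **Markers:** black cap (483,403), red cap (477,488).
- **Cartons:** white (323,272), brown (407,250).
- **Tape measure:** (328,222).
- **Bins:** red (380,323), blue (450,307), yellow (395,358), green (468,340).

Next I'll measure them.

```bash
cat > m.py <<'E'
from h import *
# seeds from side image 800x600 -> 512x384
S=np.load('side0.npz');C=np.load('scene0.npz')
seeds=dict(gs=(388,410),gs2=(402,446),gs3=(373,498),gs4=(433,496),bm=(480,398),rm=(472,478),wc=(323,272),bc=(407,250),tm=(328,225))
for n,(u,v) in seeds.items():
    w=S['W'][int(v*.64),int(u*.64)];rad=dict(bm=.09,rm=.09,bc=.085,wc=.07,tm=.07).get(n,.035)
    print(n,w.round(3))
    for nm,D in(('side',S),('scene',C)):
        W=D['W'].reshape(-1,3);m=(np.hypot(*(W[:,:2]-w[:2]).T)<rad)&(W[:,2]>.006)&(W[:,2]<.15)
        P=W[m]
        if len(P)<10: print(nm,len(P));continue
        zt=np.percentile(P[:,2],97);T=P[P[:,2]>zt-.006]
        rc=cv2.minAreaRect((T[:,:2]*1000).astype(np.float32))
        print('  ',nm,len(P),'ztop',zt.round(4),'rect',np.round(rc[0],1),np.round(rc[1],1),round(rc[2],1))
for nm,D in(('side',S),('scene',C)):
    hsv=cv2.cvtColor(D['p'],cv2.COLOR_BGR2HSV).astype(int);W=D['W']
    reg=(W[...,2]<.03)&(W[...,2]>-.01)&(abs(W[...,0]-.58)<.3)&(abs(W[...,1]-.1)<.3)
    for c,(a,b) in dict(yellow=(20,32),green=(65,92),blue=(105,122)).items():
        m=reg&(hsv[...,0]>=a)&(hsv[...,0]<=b)&(hsv[...,1]>110)
        n,l,st,_=cv2.connectedComponentsWithStats(m.astype(np.uint8));k=1+np.argmax(st[1:,4])
        T=W[l==k];rc=cv2.minAreaRect((T[:,:2]*1000).astype(np.float32));print(c,nm,len(T),np.median(T,0).round(3),np.round(rc[0],1),np.round(rc[1],1),round(rc[2],1))
    m=reg&((hsv[...,0]<6)|(hsv[...,0]>174))&(hsv[...,1]>130)
    n,l,st,_=cv2.connectedComponentsWithStats(m.astype(np.uint8));k=1+np.argmax(st[1:,4])
    T=W[l==k];rc=cv2.minAreaRect((T[:,:2]*1000).astype(np.float32));print('red',nm,len(T),np.median(T,0).round(3),np.round(rc[0],1),np.round(rc[1],1),round(rc[2],1))
# orthophoto from side: x 0.2..0.95 right, y .7..-.4 down, 2mm
G=np.zeros((600,450,3),np.uint8)
X,Y=np.meshgrid(.15+np.arange(450)*.002,.75-np.arange(600)*.002)
Q=np.stack([X,Y,0*X],-1)@S['R'].T+S['t'];q=Q/Q[...,2:]@S['mtx'].T
G=cv2.remap(S['p'],q[...,0].astype(np.float32),q[...,1].astype(np.float32),1)
cv2.imwrite('pics/ortho.png',G)
x=cv2.resize(S['p'][110:340,150:400],(800,736))[:600]
cv2.imwrite('pics/crop.png',cv2.resize(S['p'][240:340,220:345],(750,600),interpolation=cv2.INTER_CUBIC))
E
python3 m.py
```

```text
gs [ 0.411 -0.257  0.075]
   side 256 ztop 0.0963 rect [ 414.1 -245.9] [27.1 25.3] 41.9
   scene 400 ztop 0.0953 rect [ 411.9 -246.6] [26.8 26. ] 77.0
gs2 [ 0.405 -0.341  0.082]
   side 276 ztop 0.0956 rect [ 410.6 -325. ] [27.4 25.6] 66.3
   scene 441 ztop 0.0952 rect [ 407.6 -325.6] [25.  26.3] 61.1
gs3 [ 0.331 -0.413  0.082]
   side 304 ztop 0.0956 rect [ 335.8 -401.7] [24.3 26.1] 75.3
   scene 551 ztop 0.0951 rect [ 333.7 -400.6] [26.7 26.7] 75.3
gs4 [ 0.416 -0.441  0.082]
   side 313 ztop 0.0957 rect [ 420.9 -427.9] [25.4 27.1] 14.8
   scene 491 ztop 0.0949 rect [ 418.5 -426.8] [25.8 26.7] 15.8
bm [ 0.599 -0.242  0.017]
   side 216 ztop 0.0167 rect [ 599.8 -252.5] [ 15.2 133.1] 10.8
   scene 213 ztop 0.0161 rect [ 598.  -253.1] [ 15.7 132.3] 10.6
rm [ 0.511 -0.392  0.014]
   side 301 ztop 0.0936 rect [ 429.4 -422.9] [ 5.3 19.4] 24.6
   scene 231 ztop 0.0925 rect [ 429.  -423.8] [ 3.5 14.5] 17.7
wc [0.417 0.215 0.034]
   side 374 ztop 0.0368 rect [420.3 229.4] [61.2 91.1] 15.0
   scene 556 ztop 0.0357 rect [420.  230.2] [64.1 85.9] 14.9
bc [0.625 0.211 0.049]
   side 483 ztop 0.0
[... 290 characters left out ...]
3.1 -74.5] [127.4 164.5] 89.2
green side 10 [0.497 0.381 0.027] [494.7 381.7] [20.5  8.6] 36.5
blue side 636 [0.664 0.044 0.007] [658.8  30.8] [116.2 165.4] 88.6
red side 956 [0.492 0.044 0.006] [495.7  36.2] [117.  164.3] 88.5
yellow scene 1029 [ 0.498 -0.069  0.006] [492.6 -77.4] [117.7 166.7] 88.4Traceback (most recent call last):
  File "m.py", line 20, in <module>
    n,l,st,_=cv2.connectedComponentsWithStats(m.astype(np.uint8));k=1+np.argmax(st[1:,4])
                                                                      ~~~~~~~~~^^^^^^^^^^
    return _wrapfunc(a, 'argmax', axis=axis, out=out, **kwds)
    return bound(*args, **kwds)
ValueError: attempt to get argmax of an empty sequence
```

```bash
sed -i 's/green=(65,92)/green=(60,100)/; s/>110)/>70)/; s/n,l,st,_=cv2.connectedComponentsWithStats(m.astype(np.uint8));k/if m.sum()<50: continue\n        &/' m.py; sed -i '/^    m=reg&((hsv/,/^    T=W/d' m.py; python3 m.py | tail -6
```

```text
yellow side 1119 [ 0.492 -0.068  0.006] [493.1 -74.1] [128.  164.3] 88.7
green side 901 [ 0.658 -0.071  0.006] [655.4 -79.8] [114.6 165.8] 88.7
blue side 666 [0.663 0.045 0.007] [659.2  31. ] [116.8 166.2] 88.2
yellow scene 1040 [ 0.498 -0.07   0.006] [493.  -77.8] [117.9 167.5] 88.9
green scene 509 [ 0.664 -0.075  0.006] [655.2 -79.7] [112.3 155.3] 88.5
blue scene 489 [0.683 0.042 0.006] [661.2  30.3] [112.2 166.6] 87.9
```

View pics/crop.png

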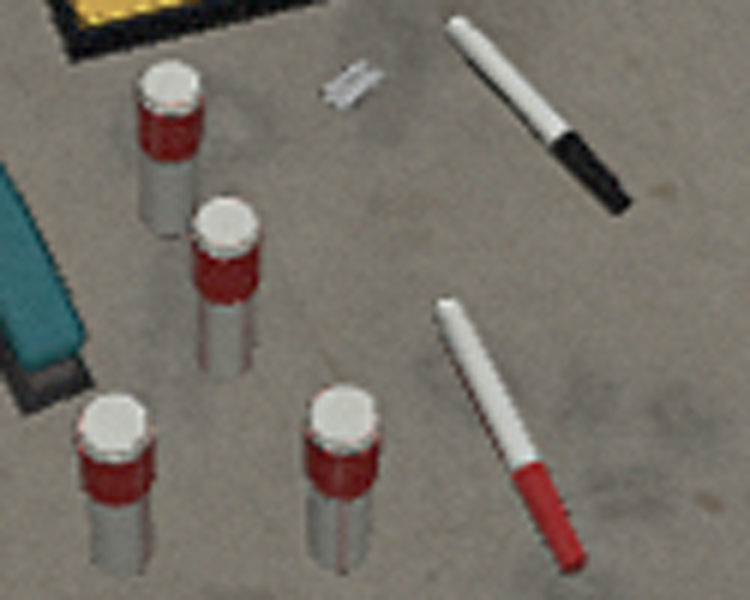

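View pics/ortho.png

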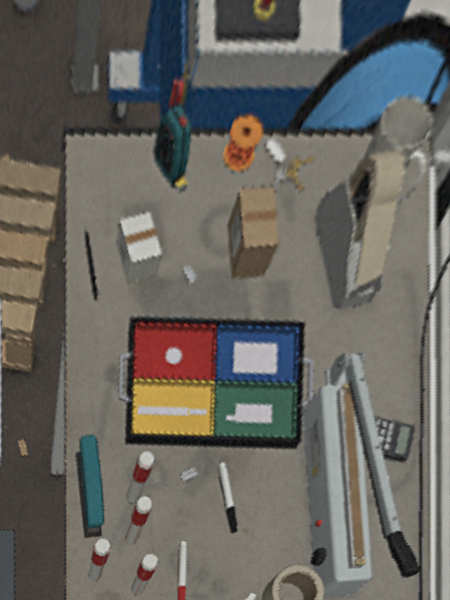

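The crop confirms the choices: the meant glue stick is at (170,140), the frontmost of the four, and the black-capped marker is at (540,115), clear of its neighbours. The ortho view shows the caddy nearly square to the world, about -1.5°, and the tape measure turned about 30°. Two views agree within 2 mm, so I'm moving.

Call:
play_rows(
  commands="0.8 -0.4 0 0 0 -0.47;0.8 -0.4 0 0 0 -0.47;0.8 -0.4 0 0 0 -0.47;0.8 -0.4 0 0 0 -0.47;0.8 -0.4 0 0 0 -0.47;0.8 -0.4 0 0 0 -0.47;0.8 -0.4 0 0 0 -0.47;0.8 -0.4 0 0 0 -0.47;0.8 -0.4 0 0 0 -0.47;0.8 -0.4 0 0 0 -0.47;0 0 0 0 0 0;0 0 0 0 0 0",
  grip=87,
)

```text
time_s: 1.35
tcp_pos: [0.4461, 0.4696, 0.222]
ee_rot: [[0.505, -0.863, -0.001], [-0.863, -0.505, -0.001], [0.0, 0.001, -1.0]]
wrist_force: [-0.1, 0.1, 0.3]
gripper_width: 1.003
gripper_force: 0.0
```

```bash
cat >> h.py <<'E'
def state():
    s=r.sense();R=s['ee_rot'];print('t',round(s['time_s'],2),'tcp',s['tcp_pos'].round(4),'yaw_y',np.degrees(np.arctan2(R[1,1],R[0,1])).round(1),'w',round(s['gripper_width']*87,1),'F',s['wrist_force'].round(1),'gf',round(s['gripper_force'],1),'j',s['joints'].round(0));return s
def blob(W,c,rad,zlo,zhi):
    P=W.reshape(-1,3);m=(np.hypot(*(P[:,:2]-c).T)<rad)&(P[:,2]>zlo)&(P[:,2]<zhi);P=P[m]
    rc=cv2.minAreaRect((P[:,:2]*1000).astype(np.float32));print(len(P),'z',np.percentile(P[:,2],[3,50,97]).round(4),'mean',P.mean(0).round(4),'rect',np.round(rc[0],1),np.round(rc[1],1),round(rc[2],1));return P
E
python3 - <<'E'
from h import *
state();p,W,i=cap('wrist','w1')
blob(W,(.48,.413),.08,.04,.1);blob(W,(.48,.413),.08,.055,.1);blob(W,(.48,.413),.08,.012,.1)
cv2.imwrite('pics/w1.png',p)
E
```

```text
t 1.35 tcp [0.4461 0.4696 0.222 ] yaw_y -149.7 w 87.3 F [-0.1  0.1  0.3] gf 0.0 j [ 61.  24.   4.  -0. -70. -30.]
1995 z [0.0439 0.0602 0.0655] mean [0.4846 0.4169 0.058 ] rect [484.3 417.9] [39.2 66.1] 30.9
1486 z [0.056  0.0611 0.0656] mean [0.4844 0.4173 0.0608] rect [483.9 418.1] [36.  53.5] 30.3
2144 z [0.0331 0.0598 0.0654] mean [0.4858 0.4149 0.0563] rect [485.5 415.5] [39.6 71.4] 30.8
```

View pics/w1.png

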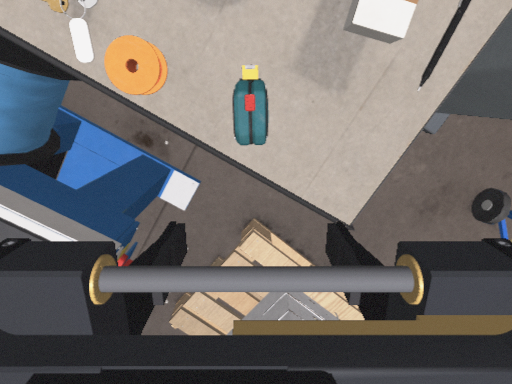

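The wrist view shows the measure at (250,112), square to the jaws, with its hook pointing up in the image, which is the tool +x direction. Its top is at 65 mm, as described.

Call:
play_rows(
  commands="0.63 -0.87 0 0 0 0.03;0.63 -0.87 0 0 0 0.03;0 0 -0.84 0 0 0;0 0 -0.84 0 0 0;0 0 -0.84 0 0 0;0 0 -0.84 0 0 0;0 0 -0.84 0 0 0;0 0 -0.84 0 0 0;0 0 -0.84 0 0 0;0 0 -0.84 0 0 0;0 0 0 0 0 0;0 0 0 0 0 0",
)

```text
time_s: 2.6
tcp_pos: [0.4833, 0.4186, 0.0212]
ee_rot: [[0.515, -0.857, 0.0], [-0.857, -0.515, -0.0], [0.0, 0.0, -1.0]]
wrist_force: [-0.8, 1.3, 0.6]
gripper_width: 1.001
gripper_force: 0.0
```

Call:
play_rows(
  commands="0 0 0 0 0 0;0 0 0 0 0 0;0 0 0 0 0 0;0 0 0 0 0 0;0 0 0 0 0 0;0 0 0 0 0 0;0 0 0 0 0 0;0 0 0 0 0 0",
  grip=20,
)

```text
time_s: 3.4
tcp_pos: [0.4838, 0.4178, 0.0209]
ee_rot: [[0.513, -0.858, 0.0], [-0.858, -0.513, -0.0], [0.0, 0.0, -1.0]]
wrist_force: [0.7, -0.3, -0.3]
gripper_width: 0.392
gripper_force: 29.9
```

Call:
play_rows(
  commands="0 0 0.5 0 0 0;0 0 0.9 0 0 0;0 0 0.9 0 0 0;0 0 0.9 0 0 0;0 0 0.8 0 0 0;0 0 0 0 0 0",
)

```text
time_s: 4.0
tcp_pos: [0.4854, 0.4196, 0.1457]
ee_rot: [[0.514, -0.858, 0.006], [-0.858, -0.514, 0.007], [-0.003, -0.008, -1.0]]
wrist_force: [0.1, 0.5, -2.3]
gripper_width: 0.394
gripper_force: 29.9
```

Call:
play_rows(
  commands="0.27 -0.83 0 0 0 0.335;0.27 -0.83 0 0 0 0.335;0.27 -0.83 0 0 0 0.335;0.27 -0.83 0 0 0 0.335;0.27 -0.83 0 0 0 0.335;0.27 -0.83 0 0 0 0.335;0.27 -0.83 0 0 0 0.335;0.27 -0.83 0 0 0 0.335;0.27 -0.83 0 0 0 0.335;0.27 -0.83 0 0 0 0.335;0.27 -0.83 0 0 0 0.335;0.27 -0.83 0 0 0 0.335;0.27 -0.83 0 0 0 0.335;0.27 -0.83 0 0 0 0.335;0.27 -0.83 0 0 0 0.335;0.27 -0.83 0 0 0 0.335;0.27 -0.83 0 0 0 0.335;0.27 -0.83 0 0 0 0.335;0.27 -0.83 0 0 0 0.335;0.27 -0.83 0 0 0 0.335",
)

```text
time_s: 6.0
tcp_pos: [0.6448, -0.0811, 0.1391]
ee_rot: [[1.0, -0.025, -0.003], [-0.025, -1.0, 0.0], [-0.003, -0.0, -1.0]]
wrist_force: [-0.5, 0.2, -2.1]
gripper_width: 0.397
gripper_force: 29.9
```

Run:
```python
from h import *
state();p,W,i=cap('wrist','w2')
```

```text
t 6.0 tcp [ 0.6448 -0.0811  0.1391] yaw_y -91.4 w 34.5 F [-0.5  0.2 -2.1] gf 29.9 j [  7.  28.  -2.  -0. -60.  82.]
```

View pics/w2.png

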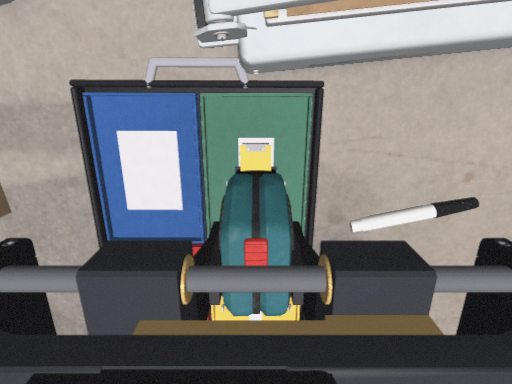

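The measure hangs over the green bin at (255,190) with the bin's walls clear on both sides. Lowering now.

Call:
play_rows(
  commands="0 0 -0.8 0 0 0;0 0 -0.8 0 0 0;0 0 -0.8 0 0 0;0 0 -0.6 0 0 0;0 0 -0.4 0 0 0;0 0 -0.2 0 0 0;0 0 0 0 0 0;0 0 0 0 0 0",
)

```text
time_s: 6.85
tcp_pos: [0.6464, -0.0801, 0.0337]
ee_rot: [[1.0, -0.027, 0.001], [-0.027, -1.0, -0.0], [0.001, 0.0, -1.0]]
wrist_force: [1.0, 0.0, -2.2]
gripper_width: 0.395
gripper_force: 29.9
```

Call:
play_rows(
  commands="0 0 -0.1 0 0 0;0 0 -0.1 0 0 0;0 0 -0.02 0 0 0;0 0 0 0 0 0;0 0 0 0 0 0",
)

```text
time_s: 7.35
tcp_pos: [0.646, -0.08, 0.0269]
ee_rot: [[1.0, -0.027, 0.001], [-0.027, -1.0, 0.0], [0.001, -0.0, -1.0]]
wrist_force: [-0.9, 1.9, 0.4]
gripper_width: 0.393
gripper_force: 30.0
```

Call:
play_rows(
  commands="0 0 0 0 0 0;0 0 0 0 0 0;0 0 0 0 0 0;0 0 0 0 0 0;0 0 0 0 0 0",
  grip=60,
)

```text
time_s: 7.85
tcp_pos: [0.6458, -0.0802, 0.0264]
ee_rot: [[1.0, -0.027, 0.0], [-0.027, -1.0, -0.0], [0.0, 0.0, -1.0]]
wrist_force: [0.4, 0.1, 1.1]
gripper_width: 0.676
gripper_force: 0.0
```

Call:
play_rows(
  commands="0 0 0.4 0 0 0;0 0 0.9 0 0 0;0 0 0.9 0 0 0;0 0 0.9 0 0 0;0 0 0.9 0 0 0;0 0 0.5 0 0 0;0 0 0 0 0 0",
)

```text
time_s: 8.55
tcp_pos: [0.6475, -0.0802, 0.1655]
ee_rot: [[1.0, -0.026, 0.007], [-0.026, -1.0, 0.0], [0.007, -0.0, -1.0]]
wrist_force: [-0.0, -1.6, 0.7]
gripper_width: 0.69
gripper_force: 0.0
```

Run:
```python
from h import *
s=state();p,W,i=cap('side','s1')
blob(W,(.646,-.08),.06,.03,.09)
```

```text
t 8.55 tcp [ 0.6475 -0.0802  0.1655] yaw_y -91.5 w 60.0 F [-0.  -1.6  0.7] gf 0.0 j [  7.  27.  -0.   0. -62.  81.]
304 z [0.0326 0.0571 0.0708] mean [ 0.6391 -0.0909  0.055 ] rect [645. -85.] [37.1 69.4] 89.5
```

The measure stands in the green bin with its top at 71 mm, upright. Next is the black marker.

Call:
play_rows(
  commands="-0.13 -0.3 0 0 0 -0.755;-0.13 -0.3 0 0 0 -0.755;-0.13 -0.3 0 0 0 -0.755;-0.13 -0.3 0 0 0 -0.755;-0.13 -0.3 0 0 0 -0.755;-0.13 -0.3 0 0 0 -0.755;-0.13 -0.3 0 0 0 -0.755;-0.13 -0.3 0 0 0 -0.755;-0.13 -0.3 0 0 0 -0.755;-0.13 -0.3 0 0 0 -0.755;-0.13 -0.3 0 0 0 -0.755;-0.13 -0.3 0 0 0 -0.755;0 0 0 0 0 0;0 0 0 0 0 0",
  grip=42,
)

```text
time_s: 10.0
tcp_pos: [0.5984, -0.188, 0.1604]
ee_rot: [[0.186, -0.983, -0.002], [-0.983, -0.186, 0.0], [-0.001, 0.002, -1.0]]
wrist_force: [-0.3, -0.3, 0.3]
gripper_width: 0.481
gripper_force: 0.0
```

Run:
```python
from h import *
s=state();p,W,i=cap('wrist','w3')
blob(W,(.599,-.253),.09,.007,.03)
```

```text
t 10.0 tcp [ 0.5984 -0.188   0.1604] yaw_y -169.3 w 41.9 F [-0.3 -0.3  0.3] gf 0.0 j [ -3.  25.  -4.  -0. -61.  13.]
1883 z [0.0083 0.0133 0.0156] mean [ 0.6009 -0.2544  0.0129] rect [ 575.1 -258.7] [ 76.6 134.6] 15.1
```

View pics/w3.png

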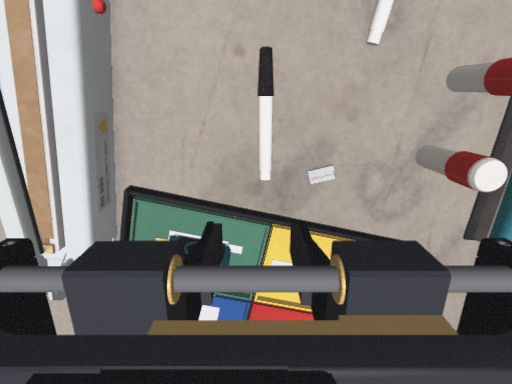

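Run:
```python
from h import *
W=np.load('w3.npz')['W'][40:185,248:282]
blob(W,(.6,-.254),.09,.007,.03)
P=W.reshape(-1,3);P=P[P[:,2]>.008];c=P[:,:2].mean(0);u=np.linalg.svd(P[:,:2]-c)[2][0];print(c,np.degrees(np.arctan2(u[1],u[0])))
```

```text
1854 z [0.0087 0.0134 0.0156] mean [ 0.602  -0.2551  0.0129] rect [ 600.9 -251.7] [ 16.4 134.8] 11.6
[ 0.60202838 -0.25518412] 100.86848652509254
```

Call:
play_rows(
  commands="0.03 -0.71 0 0 0 0;0.03 -0.71 0 0 0 0;0.03 -0.71 0 0 0 0.03;0 0 -0.8 0 0 0;0 0 -0.8 0 0 0;0 0 -0.8 0 0 0;0 0 -0.8 0 0 0;0 0 -0.7 0 0 0;0 0 -0.5 0 0 0;0 0 -0.3 0 0 0;0 0 0 0 0 0;0 0 0 0 0 0",
)

```text
time_s: 11.25
tcp_pos: [0.6023, -0.2521, 0.0211]
ee_rot: [[0.189, -0.982, 0.001], [-0.982, -0.189, -0.001], [0.001, -0.001, -1.0]]
wrist_force: [-0.5, 0.4, -0.7]
gripper_width: 0.483
gripper_force: 0.0
```

Call:
play_rows(
  commands="0 0 -0.3 0 0 0;0 0 -0.25 0 0 0;0 0 0 0 0 0;0 0 0 0 0 0",
)

```text
time_s: 11.65
tcp_pos: [0.6015, -0.252, 0.0036]
ee_rot: [[0.188, -0.982, -0.0], [-0.982, -0.188, -0.0], [-0.0, 0.0, -1.0]]
wrist_force: [-0.2, 0.2, 0.4]
gripper_width: 0.482
gripper_force: 0.0
```

Call:
play_rows(
  commands="0 0 0 0 0 0;0 0 0 0 0 0;0 0 0 0 0 0;0 0 0 0 0 0;0 0 0 0 0 0;0 0 0 0 0 0",
  grip=5,
)

```text
time_s: 12.25
tcp_pos: [0.6017, -0.252, 0.0041]
ee_rot: [[0.189, -0.982, 0.0], [-0.982, -0.189, -0.0], [0.0, -0.0, -1.0]]
wrist_force: [-0.3, -0.2, 1.8]
gripper_width: 0.168
gripper_force: 30.0
```

Call:
play_rows(
  commands="0 0 0.4 0 0 0;0 0 0.9 0 0 0;0 0 0.9 0 0 0;0 0 0.9 0 0 0;0 0 0.9 0 0 0;0 0 0 0 0 0",
)

```text
time_s: 12.85
tcp_pos: [0.6045, -0.2529, 0.1298]
ee_rot: [[0.189, -0.982, 0.01], [-0.982, -0.189, -0.003], [0.005, -0.009, -1.0]]
wrist_force: [0.6, 0.0, 0.9]
gripper_width: 0.171
gripper_force: 30.0
```

Call:
play_rows(
  commands="-0.26 0.418 0 0 0 0.645;-0.26 0.418 0 0 0 0.645;-0.26 0.418 0 0 0 0.645;-0.26 0.418 0 0 0 0.645;-0.26 0.418 0 0 0 0.645;-0.26 0.418 0 0 0 0.645;-0.26 0.418 0 0 0 0.645;-0.26 0.418 0 0 0 0.645;-0.26 0.418 0 0 0 0.645;-0.26 0.418 0 0 0 0.645;-0.26 0.418 0 0 0 0.645;-0.26 0.418 0 0 0 0.645;-0.26 0.418 0 0 0 0.645;-0.26 0.418 0 0 0 0.645;0 0 -0.8 0 0 0;0 0 -0.8 0 0 0;0 0 0 0 0 0;0 0 0 0 0 0",
)

```text
time_s: 14.65
tcp_pos: [0.4924, -0.0766, 0.076]
ee_rot: [[1.0, -0.026, -0.001], [-0.026, -1.0, -0.0], [-0.001, 0.0, -1.0]]
wrist_force: [0.2, -0.0, -0.1]
gripper_width: 0.166
gripper_force: 30.0
```

Run:
```python
from h import *
s=state();p,W,i=cap('side','s2');q,_,_=cap('wrist','w4')
blob(W,(.49,-.076),.09,.04,.09) 
cv2.imwrite('pics/s2c.png',np.hstack([cv2.resize(p[150:270,190:350],(400,300)),cv2.resize(q,(400,300))]))
```

```text
t 14.65 tcp [ 0.4924 -0.0766  0.076 ] yaw_y -91.5 w 14.4 F [ 0.2 -0.  -0.1] gf 30.0 j [ 10.  19. -28.   0. -43.  79.]
95 z [0.0754 0.0835 0.089 ] mean [ 0.4536 -0.0797  0.083 ] rect [460.6 -73.7] [28.9 72.8] 83.3
```

View pics/s2c.png

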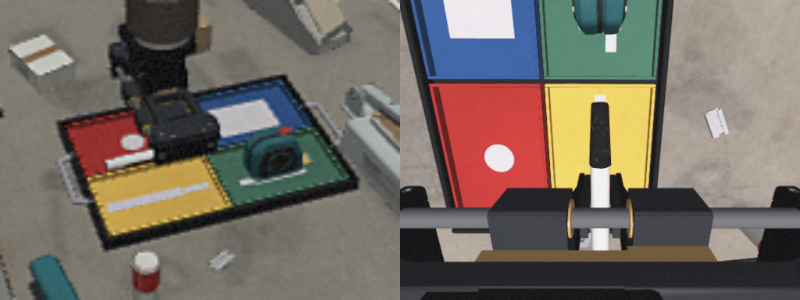

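The marker is held level over the yellow bin, black cap forward, with its ends at x 0.424 to 0.559, so it fits centred. Lowering.

Call:
play_rows(
  commands="0 0 -0.6 0 0 0;0 0 -0.6 0 0 0;0 0 -0.5 0 0 0;0 0 -0.3 0 0 0;0 0 -0.14 0 0 0;0 0 0 0 0 0;0 0 0 0 0 0",
)

```text
time_s: 15.45
tcp_pos: [0.4931, -0.0764, 0.0124]
ee_rot: [[1.0, -0.027, 0.002], [-0.027, -1.0, 0.0], [0.002, -0.0, -1.0]]
wrist_force: [-0.3, -0.6, -0.5]
gripper_width: 0.17
gripper_force: 30.0
```

Call:
play_rows(
  commands="0 0 -0.06 0 0 0;0 0 0 0 0 0;0 0 0 0 0 0",
)

```text
time_s: 15.75
tcp_pos: [0.4926, -0.0764, 0.0101]
ee_rot: [[1.0, -0.027, 0.001], [-0.027, -1.0, 0.0], [0.001, -0.0, -1.0]]
wrist_force: [0.5, 0.7, 0.2]
gripper_width: 0.165
gripper_force: 30.0
```

Call:
play_rows(
  commands="0 0 0 0 0 0;0 0 0 0 0 0;0 0 0 0 0 0;0 0 0 0 0 0;0 0 0 0 0 0",
  grip=36,
)

```text
time_s: 16.25
tcp_pos: [0.4924, -0.0765, 0.0098]
ee_rot: [[1.0, -0.027, -0.0], [-0.027, -1.0, -0.0], [-0.0, 0.0, -1.0]]
wrist_force: [0.2, 0.2, -0.0]
gripper_width: 0.403
gripper_force: 0.0
```

Call:
play_rows(
  commands="0 0 0.4 0 0 0;0 0 0.9 0 0 0;0 0 0.9 0 0 0;0 0 0.9 0 0 0;0 0 0.9 0 0 0;0 0 0.9 0 0 0;0 0 0.9 0 0 0;0 0 0.5 0 0 0;0 0 0 0 0 0",
)

```text
time_s: 17.15
tcp_pos: [0.4938, -0.0763, 0.2012]
ee_rot: [[1.0, -0.027, 0.006], [-0.027, -1.0, 0.001], [0.006, -0.001, -1.0]]
wrist_force: [0.5, 0.6, -0.5]
gripper_width: 0.415
gripper_force: 0.0
```

Run:
```python
from h import *
s=state();p,W,i=cap('side','s3')
blob(W,(.49,-.076),.09,.017,.04)
blob(W,(.412,-.246),.03,.085,.11)
cv2.imwrite('pics/s3c.png',cv2.resize(p[150:340,150:390],(756,600)))
```

```text
t 17.15 tcp [ 0.4938 -0.0763  0.2012] yaw_y -91.5 w 36.1 F [ 0.5  0.6 -0.5] gf 0.0 j [ 10.  11. -19.   0. -60.  79.]
188 z [0.0171 0.0188 0.0229] mean [ 0.4885 -0.0855  0.0193] rect [484.5 -81.4] [122.2 166.6] 89.3
88 z [0.0861 0.0931 0.096 ] mean [ 0.4135 -0.2484  0.0924] rect [ 414.2 -246.8] [25.2 27.2] 43.5
```

View pics/s3c.png

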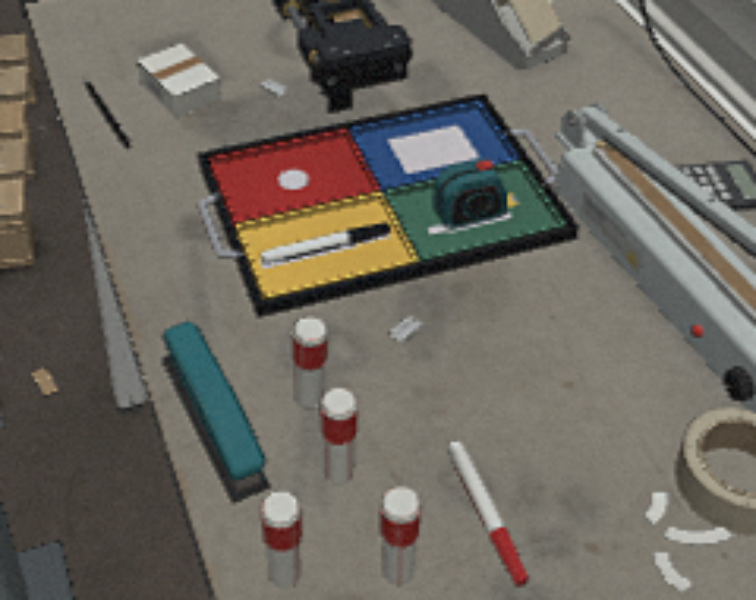

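The black marker lies inside the yellow bin from (263,258) to (388,230). The glue stick meant is at (310,360) and undisturbed, at (0.413,-0.2465).

Call:
play_rows(
  commands="-0.38 -0.81 0 0 0 0;-0.38 -0.81 0 0 0 0;-0.38 -0.81 0 0 0 0;-0.38 -0.81 0 0 0 0;-0.38 -0.81 0 0 0 0;-0.38 -0.81 0 0 0 0;-0.38 -0.81 0 0 0 0;0 0 -0.8 0 0 0;0 0 -0.8 0 0 0;0 0 -0.6 0 0 0;0 0 0 0 0 0;0 0 0 0 0 0",
  grip=54,
)

```text
time_s: 18.4
tcp_pos: [0.4122, -0.2465, 0.1322]
ee_rot: [[1.0, -0.027, -0.002], [-0.027, -1.0, 0.0], [-0.002, -0.0, -1.0]]
wrist_force: [-0.3, -0.8, 0.4]
gripper_width: 0.619
gripper_force: 0.0
```

Run:
```python
from h import *
s=state();p,W,i=cap('side','s4')
P=blob(W,(.412,-.246),.03,.085,.1)
cv2.imwrite('pics/s4c.png',cv2.resize(p[210:340,180:330],(600,520)))
```

```text
t 18.4 tcp [ 0.4122 -0.2465  0.1322] yaw_y -91.5 w 53.9 F [-0.3 -0.8  0.4] gf 0.0 j [-11.  13. -27.   0. -50. 100.]
58 z [0.0855 0.0922 0.0955] mean [ 0.4107 -0.2527  0.0911] rect [ 411.2 -252.1] [17.2 27.6] 60.8
```

View pics/s4c.png

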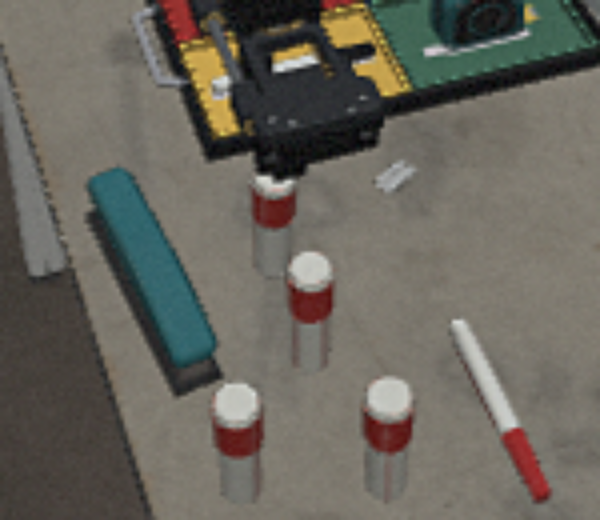

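The gripper is centred over the right stick at (273,190), and its neighbour at (310,270) is clear. Descending.

Call:
play_rows(
  commands="0 0 -0.57 0 0 0;0 0 -0.57 0 0 0;0 0 -0.57 0 0 0;0 0 -0.57 0 0 0;0 0 -0.57 0 0 0;0 0 0 0 0 0;0 0 0 0 0 0",
)

```text
time_s: 19.15
tcp_pos: [0.4134, -0.2468, 0.0482]
ee_rot: [[1.0, -0.026, 0.001], [-0.026, -1.0, -0.001], [0.001, 0.001, -1.0]]
wrist_force: [0.3, -1.2, 0.9]
gripper_width: 0.621
gripper_force: 0.0
```

Call:
play_rows(
  commands="0 0 0 0 0 0;0 0 0 0 0 0;0 0 0 0 0 0;0 0 0 0 0 0;0 0 0 0 0 0;0 0 0 0 0 0",
  grip=15,
)

```text
time_s: 19.75
tcp_pos: [0.4128, -0.2466, 0.0477]
ee_rot: [[1.0, -0.027, 0.0], [-0.027, -1.0, -0.0], [0.001, 0.0, -1.0]]
wrist_force: [-0.3, 1.5, 2.7]
gripper_width: 0.312
gripper_force: 29.9
```

Call:
play_rows(
  commands="0 0 0.4 0 0 0;0 0 0.9 0 0 0;0 0 0.9 0 0 0;0 0 0.9 0 0 0;0 0 0.9 0 0 0;0 0 0 0 0 0;0 0 0 0 0 0",
)

```text
time_s: 20.45
tcp_pos: [0.4124, -0.2464, 0.1674]
ee_rot: [[1.0, -0.027, 0.001], [-0.027, -1.0, 0.0], [0.001, -0.0, -1.0]]
wrist_force: [-0.8, 0.2, -2.0]
gripper_width: 0.311
gripper_force: 29.9
```

Call:
play_rows(
  commands="0.253 0.855 0 0 0 0;0.253 0.855 0 0 0 0;0.253 0.855 0 0 0 0;0.253 0.855 0 0 0 0;0.253 0.855 0 0 0 0;0.253 0.855 0 0 0 0;0.253 0.855 0 0 0 0;0.253 0.855 0 0 0 0;0.253 0.855 0 0 0 0;0.253 0.855 0 0 0 0;0.253 0.855 0 0 0 0;0 0 -0.8 0 0 0;0 0 -0.8 0 0 0;0 0 -0.8 0 0 0;0 0 -0.6 0 0 0;0 0 -0.4 0 0 0;0 0 0 0 0 0;0 0 0 0 0 0",
)

```text
time_s: 22.25
tcp_pos: [0.4956, 0.0353, 0.0645]
ee_rot: [[1.0, -0.027, -0.002], [-0.027, -1.0, -0.001], [-0.002, 0.001, -1.0]]
wrist_force: [0.6, -0.1, -0.8]
gripper_width: 0.312
gripper_force: 29.9
```

Target TCP z is 0.054.

Call:
play_rows(
  commands="0 0 -0.2 0 0 0;0 0 -0.13 0 0 0;0 0 -0.03 0 0 0;0 0 0 0 0 0;0 0 0 0 0 0",
)

```text
time_s: 22.75
tcp_pos: [0.4963, 0.0356, 0.0548]
ee_rot: [[1.0, -0.027, 0.001], [-0.027, -1.0, 0.0], [0.001, -0.0, -1.0]]
wrist_force: [0.2, -0.4, -1.1]
gripper_width: 0.313
gripper_force: 29.9
```

Call:
play_rows(
  commands="0 0 0 0 0 0;0 0 0 0 0 0;0 0 0 0 0 0;0 0 0 0 0 0;0 0 0 0 0 0",
  grip=56,
)

```text
time_s: 23.25
tcp_pos: [0.4962, 0.0356, 0.0546]
ee_rot: [[1.0, -0.027, 0.0], [-0.027, -1.0, 0.0], [0.0, -0.0, -1.0]]
wrist_force: [-0.0, -0.4, 0.3]
gripper_width: 0.624
gripper_force: 0.0
```

Call:
play_rows(
  commands="0 0 0.3 0 0 0;0 0 0.8 0 0 0;0 0 0.9 0 0 0;0 0 0.9 0 0 0;0 0 0.9 0 0 0;0 0 0.9 0 0 0;0 0 0 0 0 0",
)

```text
time_s: 23.95
tcp_pos: [0.4986, 0.0362, 0.2004]
ee_rot: [[1.0, -0.026, 0.009], [-0.026, -1.0, 0.002], [0.009, -0.003, -1.0]]
wrist_force: [0.9, -0.3, -0.8]
gripper_width: 0.643
gripper_force: 0.0
```

Run:
```python
from h import *
s=state();p,W,i=cap('side','s5')
blob(W,(.496,.0355),.03,.08,.12);blob(W,(.496,.0355),.03,.02,.06)
```

```text
t 23.95 tcp [0.4986 0.0362 0.2004] yaw_y -91.5 w 56.0 F [ 0.9 -0.3 -0.8] gf 0.0 j [ 23.  11. -19.   0. -60.  66.]
80 z [0.0812 0.0967 0.102 ] mean [0.4952 0.0288 0.0944] rect [496.4  32.2] [29.3 26.1] 70.2
63 z [0.0214 0.0398 0.058 ] mean [0.4936 0.026  0.04  ] rect [492.8  25.9] [11.6 20.8] 60.8
```

The glue stick stands upright in the red bin with its top at 101–102 mm. Now the white carton.

Call:
play_rows(
  commands="-0.267 0.72 0 0 0 -0.712;-0.267 0.72 0 0 0 -0.712;-0.267 0.72 0 0 0 -0.712;-0.267 0.72 0 0 0 -0.712;-0.267 0.72 0 0 0 -0.712;-0.267 0.72 0 0 0 -0.712;-0.267 0.72 0 0 0 -0.712;-0.267 0.72 0 0 0 -0.712;-0.267 0.72 0 0 0 -0.712;-0.267 0.72 0 0 0 -0.712;-0.267 0.72 0 0 0 -0.712;-0.267 0.72 0 0 0 -0.712;0 0 0 0 0 0;0 0 0 0 0 0",
  grip=87,
)

```text
time_s: 25.4
tcp_pos: [0.3994, 0.2944, 0.1947]
ee_rot: [[0.262, -0.965, -0.001], [-0.965, -0.262, -0.002], [0.001, 0.002, -1.0]]
wrist_force: [-0.3, -0.2, -0.3]
gripper_width: 1.002
gripper_force: 0.0
```

Run:
```python
from h import *
s=state();p,W,i=cap('wrist','w6')
blob(W,(.42,.23),.065,.03,.05);blob(W,(.42,.23),.07,.012,.05)
```

```text
t 25.4 tcp [0.3994 0.2944 0.1947] yaw_y -164.8 w 87.2 F [-0.3 -0.2 -0.3] gf 0.0 j [ 55.  11. -20.  -0. -60. -40.]
4499 z [0.0328 0.0342 0.0357] mean [0.4216 0.2301 0.0342] rect [421.3 231.7] [59.9 85.1] 16.1
4499 z [0.0328 0.0342 0.0357] mean [0.4216 0.2301 0.0342] rect [421.3 231.7] [59.9 85.1] 16.1
```

View pics/w6.png

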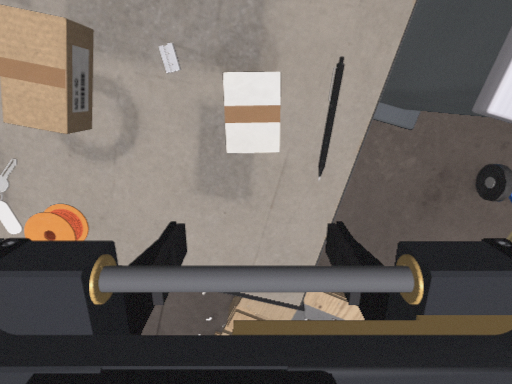

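The carton is at (252,113) and square to the jaws, measuring 60 x 85 mm with its top at 35 mm. The pencil at (330,115) is outside the fingers' path.

Call:
play_rows(
  commands="0.24 -0.7 0 0 0 0.03;0.24 -0.7 0 0 0 0.03;0.24 -0.7 0 0 0 0;0 0 -0.85 0 0 0;0 0 -0.85 0 0 0;0 0 -0.85 0 0 0;0 0 -0.85 0 0 0;0 0 -0.85 0 0 0;0 0 -0.85 0 0 0;0 0 -0.6 0 0 0;0 0 -0.4 0 0 0;0 0 0 0 0 0;0 0 0 0 0 0",
)

```text
time_s: 26.75
tcp_pos: [0.4219, 0.2312, 0.0127]
ee_rot: [[0.268, -0.963, -0.0], [-0.963, -0.268, -0.0], [0.0, 0.0, -1.0]]
wrist_force: [-0.1, 0.1, 0.4]
gripper_width: 1.001
gripper_force: 0.0
```

Call:
play_rows(
  commands="0 0 0 0 0 0;0 0 0 0 0 0;0 0 0 0 0 0;0 0 0 0 0 0;0 0 0 0 0 0",
  grip=48,
)

```text
time_s: 27.25
tcp_pos: [0.4215, 0.2318, 0.0129]
ee_rot: [[0.268, -0.963, 0.0], [-0.963, -0.268, 0.0], [-0.0, -0.0, -1.0]]
wrist_force: [-1.1, 0.0, 2.3]
gripper_width: 0.688
gripper_force: 30.0
```

Call:
play_rows(
  commands="0 0 0.4 0 0 0;0 0 0.9 0 0 0;0 0 0.9 0 0 0;0 0 0.9 0 0 0;0 0 0.9 0 0 0;0 0 0.9 0 0 0;0 0 0 0 0 0;0 0 0 0 0 0",
)

```text
time_s: 28.05
tcp_pos: [0.4212, 0.2317, 0.1595]
ee_rot: [[0.268, -0.964, -0.0], [-0.964, -0.268, 0.001], [-0.001, 0.0, -1.0]]
wrist_force: [-0.8, -0.6, -1.1]
gripper_width: 0.686
gripper_force: 30.0
```

Call:
play_rows(
  commands="0.663 -0.557 0 0 0 0.708;0.663 -0.557 0 0 0 0.708;0.663 -0.557 0 0 0 0.708;0.663 -0.557 0 0 0 0.708;0.663 -0.557 0 0 0 0.708;0.663 -0.557 0 0 0 0.708;0.663 -0.557 0 0 0 0.708;0.663 -0.557 0 0 0 0.708;0.663 -0.557 0 0 0 0.708;0.663 -0.557 0 0 0 0.708;0.663 -0.557 0 0 0 0.708;0.663 -0.557 0 0 0 0.708;0 0 -0.8 0 0 0;0 0 -0.8 0 0 0;0 0 -0.8 0 0 0;0 0 0 0 0 0;0 0 0 0 0 0",
)

```text
time_s: 29.75
tcp_pos: [0.6596, 0.031, 0.086]
ee_rot: [[1.0, -0.025, -0.003], [-0.025, -1.0, -0.001], [-0.003, 0.001, -1.0]]
wrist_force: [0.9, -0.2, -1.0]
gripper_width: 0.689
gripper_force: 30.0
```

Run:
```python
from h import *
s=state();p,W,i=cap('wrist','w7')
```

```text
t 29.75 tcp [0.6596 0.031  0.086 ] yaw_y -91.4 w 59.9 F [ 0.9 -0.2 -1. ] gf 30.0 j [ 17.  32.  -4.   0. -54.  72.]
```

View pics/w7.png

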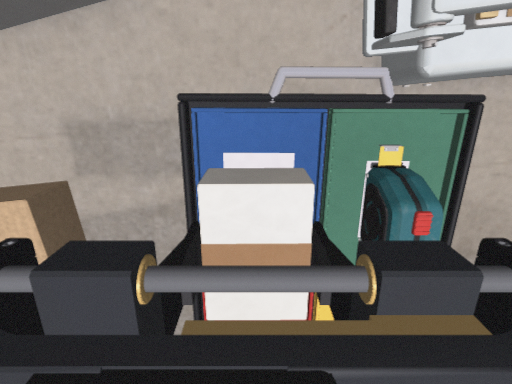

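The carton, at columns 202–312, hangs centred over the blue bin at columns 192–325. The tape measure at (400,215) is upright in green. Lowering.

Call:
play_rows(
  commands="0 0 -0.6 0 0 0;0 0 -0.6 0 0 0;0 0 -0.5 0 0 0;0 0 -0.3 0 0 0;0 0 -0.1 0 0 0;0 0 -0.05 0 0 0;0 0 0 0 0 0;0 0 0 0 0 0",
)

```text
time_s: 30.6
tcp_pos: [0.6608, 0.0314, 0.0239]
ee_rot: [[1.0, -0.025, 0.001], [-0.025, -1.0, 0.0], [0.001, -0.0, -1.0]]
wrist_force: [-0.6, 0.5, -0.2]
gripper_width: 0.685
gripper_force: 30.0
```

Call:
play_rows(
  commands="0 0 -0.1 0 0 0;0 0 -0.04 0 0 0;0 0 0 0 0 0;0 0 0 0 0 0",
)

```text
time_s: 31.0
tcp_pos: [0.6604, 0.0313, 0.019]
ee_rot: [[1.0, -0.025, 0.0], [-0.025, -1.0, 0.0], [0.0, -0.0, -1.0]]
wrist_force: [-0.6, 0.2, -0.9]
gripper_width: 0.688
gripper_force: 30.0
```

Call:
play_rows(
  commands="0 0 0 0 0 0;0 0 0 0 0 0;0 0 0 0 0 0;0 0 0 0 0 0",
  grip=70,
)

```text
time_s: 31.4
tcp_pos: [0.6604, 0.0313, 0.019]
ee_rot: [[1.0, -0.025, 0.0], [-0.025, -1.0, 0.0], [0.0, -0.0, -1.0]]
wrist_force: [0.2, 0.6, 0.1]
gripper_width: 0.797
gripper_force: 0.0
```

Call:
play_rows(
  commands="0 0 0.3 0 0 0;0 0 0.8 0 0 0;0 0 0.9 0 0 0;0 0 0.9 0 0 0;0 0 0.9 0 0 0;0 0 0.9 0 0 0;0 0 0.9 0 0 0;-0.8 0.8 0 0 0 0;-0.8 0.8 0 0 0 0;-0.8 0.8 0 0 0 0;-0.8 0.8 0 0 0 0;-0.8 0.8 0 0 0 0;-0.8 0.8 0 0 0 0;0 0 0 0 0 0;0 0 0 0 0 0",
)

```text
time_s: 32.9
tcp_pos: [0.5161, 0.1759, 0.1879]
ee_rot: [[1.0, -0.023, 0.001], [-0.023, -1.0, 0.001], [0.001, -0.001, -1.0]]
wrist_force: [1.3, 0.2, 0.9]
gripper_width: 0.803
gripper_force: 0.0
```

Run:
```python
from h import *
s=state();p,W,i=cap('side','s8')
blob(W,(.66,.031),.055,.025,.09);blob(W,(.646,-.08),.05,.05,.09);blob(W,(.496,.0355),.03,.08,.12);blob(W,(.639,.244),.08,.045,.06)
cv2.imwrite('pics/s8c.png',cv2.resize(p[120:320,190:400],(630,600)))
```

```text
t 32.9 tcp [0.5161 0.1759 0.1879] yaw_y -91.3 w 69.9 F [1.3 0.2 0.9] gf 0.0 j [ 36.  16. -14.   0. -60.  53.]
364 z [0.027  0.0396 0.0434] mean [0.6565 0.0243 0.0382] rect [659.6  29.3] [67.8 85.3] 89.0
202 z [0.0508 0.0643 0.0715] mean [ 0.6388 -0.0883  0.0625] rect [642.7 -85. ] [35.8 64.3] 89.1
83 z [0.0806 0.097  0.1028] mean [0.4951 0.0282 0.0942] rect [496.2  31.9] [31.8 26.1] 70.4
300 z [0.0455 0.0491 0.0522] mean [0.638  0.2443 0.0491] rect [638.1 247. ] [ 67.3 117.6] 3.2
```

View pics/s8c.png

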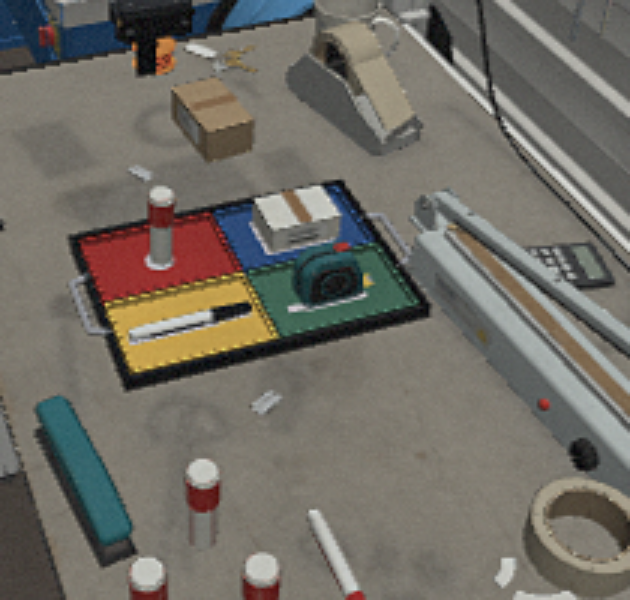

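All four stand in their bins: stick at (160,230), carton (297,218), measure (328,278), marker from (132,335) to (250,310). The brown carton and red marker haven't moved. Handing in.

```bash
python3 -c "
from station import r
print(r.finish_job())"
```

```text
the job is handed in; nothing more can be done
None
```

The job is handed in at about 33 s on the clock: my last camera check showed the black marker lying in the yellow bin and the white carton, tape measure and glue stick upright in the blue, green and red bins, with the red marker and brown carton left where they were; no verdict came back.

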